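# Take a power-supply module out of the board holder and hold it level over its case

### The job

Take the power-supply module out of the board holder: slacken the clamp's wing knob, slide the clamp right back off the board, then lift the module level, gripping its heat sink at the balance point, and carry it over to the open case. Finish holding it there: level, about 10 cm above the four brass standoffs, its corner holes in line with them and the transformer at the mains-inlet end, carried by your grip alone, and keep holding it still so that I can connect it from below. Do not tip the module on the way, and leave the multimeter, the solder reel and the screwdriver where they lie.

Things in the scene. Friction and masses are not known exactly. Their poses are not given: they have to be found in the camera images.
- fixture: Board holder bolted to the bench: grey base 290 x 120 x 10 mm, two aluminium rests under the ends of the module's board, rail and clamp. Origin: centre of its underside; x along it towards the clamp end, z up. Rest tops 30 mm up, rests at x = -123 and +37 mm (14 mm wide), cheeks 6 mm higher at y = +-42 to 50 mm; stop 38 mm high at x = -136 mm.
- clamp (a joint): Sliding hold-down clamp, aluminium saddle 42 x 44 mm on the rail; its steel lip (top 39 mm up) reaches 13 mm over the board's end so the board cannot be lifted. 0 = over the board, 0.040 m = right back (towards the holder's +x) at its stop. Held by friction (about 40 N) while the knob is tight; about 2 N slides it when slack, and it stays where left.
- clamp_knob (a joint): Black wing knob on the clamp, upright axis; it travels with the clamp. 0 = tight (starts at 0 to 0.12 rad), grows to its stop at 1.40 as it is slackened, anticlockwise from above. The clamp is wholly free from 0.7; count it slack past 1.0 rad. Turning takes about 0.3 N m; it stays where left.
- knob_grip (a point): Middle of the wing knob's grip, on its axis, 65.5 mm above the bench, at x = +80 mm, y = 0 of the holder while the clamp is at 0. The wings are an upright bar 44 mm long, 13 mm thick, 22 mm high (11 mm above and below this point), on a 26 mm hub. At joint value q the bar points along q - 0.6 rad, anticlockwise from the holder's +x.
- module: Power-supply module, 0.4-0.65 kg: green board 180 x 80 x 2.5 mm; origin: centre of its underside, x along, z up. Aluminium heat sink on the centre line, 24 mm wide, x = -36 to +70, top 42.5 mm up. Transformer (dark core, amber coil) 40 x 50, 44.5 mm up, x = -87.5 to -47.5. Parts beside the sink under 7 mm high for x < 25. Starts in the holder at the holder's x = -40 mm, same axes.
- module_balance (a point): The module's balance point along its length, in the heat sink: module x = -15, y = 0, z = 30 mm (12.5 mm below the sink's top, 32 mm from the transformer's near face, 21 mm from the sink's near end). Grip the sink here across its 24 mm width, along the module's y.
- module_t (a point): On the module's underside, midway between the two corner holes at the transformer end (x = -82 mm, y = 0; the holes are at y = +-32 mm).
- module_o (a point): The same midway point at the other end of the board (x = +82 mm, y = 0).
- case: Open instrument case fixed on the bench: beige metal tray 240 x 150 mm, walls 53 mm high, dark front panel 60 mm high at its +x end, black mains inlet at its -x end. Origin: centre of its underside; x along it, z up. Four brass standoffs, 8 mm thick, at x = +-82, y = +-32 mm, tops 15 mm above the bench. Its x axis is within 0.7 rad of the holder's.
- case_t (a point): Midway between the tops of the two standoffs at the mains-inlet end (case x = -82 mm, y = 0, 15 mm up): point module_t belongs above it.
- case_o (a point): Midway between the tops of the two standoffs at the front-panel end (case x = +82 mm, y = 0, 15 mm up): point module_o belongs above it.
- multimeter: Bystander: dark teal hand multimeter lying on its back, 150 x 75 x 40 mm, origin at the centre of its underside. Leave it.
- solder_reel: Bystander: reel of solder standing on its flange, 52 mm in diameter, 38 mm high, origin at the centre of its underside. Leave it.
- screwdriver: Bystander: orange screwdriver lying on the bench, 180 mm long, 26 mm thick at the handle, origin under its middle. Leave it.
Mind the look-alikes: they are no part of the job. What is shaped like the module but brown is not meant.

How it is judged:
On the way, in this order (a step that is already met when the one before it is completed fails the run):
1. the clamp's knob is slackened, past 1.0 rad (value of joint clamp_knob above 1 rad), for 0.1 s.
2. the clamp is slid right back, at least 30 of its 40 mm (value of joint clamp above 0.03 m), for 0.1 s.
3. the module is lifted level out of the holder, gripped within 18 mm of its balance point (z of module in the frame of fixture above 0.06 m and angle between module's own z axis and vertical below 0.12 rad and horizontal distance between the grasp point and module_balance below 0.018 m and contact force between module and the fingers above 2 N), for 0.2 s.
At the end, for the whole second after the job is handed in: Module held still by the fingers alone, grip within 18 mm of its balance point, level within 0.07 rad, underside 70-130 mm above the standoffs, both hole-pair midpoints within 15 mm of theirs, transformer at the inlet end; knob slack, clamp back, bystanders within 15 mm of their places (horizontal distance between module_t and case_t below 0.015 m and horizontal distance between module_o and case_o below 0.015 m and z of module in the frame of case_t between 0.07 and 0.13 m and angle between module's own z axis and vertical below 0.07 rad and horizontal distance between the grasp point and module_balance below 0.018 m and contact force between module and the fingers above 2 N and contact force between module and case below 0.1 N and contact force between module and fixture below 0.1 N and linear speed of module below 0.02 m/s and angular speed of module below 0.1 rad/s and value of joint clamp_knob above 0.9 rad and value of joint clamp above 0.028 m and distance of each of multimeter, solder_reel, screwdriver from where it was at the start of the episode below 0.015 m); the arm keeps its last pose, push and grip.
It fails at once if the module is tipped more than 0.25 rad (14 degrees) (angle between module's own z axis and vertical above 0.25 rad).
It fails at once if the multimeter, the solder reel or the screwdriver is moved by more than 15 mm (distance of any of multimeter, solder_reel, screwdriver from where it was at the start of the episode above 0.015 m).
It also fails if it takes over 53 s, if anything falls off the work surface, if the arm or the gripper's body presses on something with over 40 N, if the wrist force passes 120 N, or if a joint passes its speed limit or range.

### The arm

A 7-joint arm with a two-finger parallel gripper is mounted at the origin on the work surface. World frame = base frame: x ahead of the robot, y to its left, z up, the work surface at z = 0. Lengths are in m, angles in rad, forces in N, time in s.
With the tool pointing down it reaches from about 0.35 to 0.9 m from the base axis. Payload 19.9 kg.
Tool frame: the origin (TCP) lies between the finger pads; the fingertips stand 19 mm ahead of it and the grasp point (between the pads) is the TCP; z points along the fingers, y is the direction in which the jaws open and shut (so a half turn about z gives the same grasp; the last joint's range is limited). The gripper opens to 94 mm and grips with 3 to 60 N. Pads are 16 mm wide; open, the fingers measure 119 mm over their backs; the gripper's body (75 mm by 177 mm) begins 78 mm behind the grasp point.
Start: joints at [-1.274, 0.417, -0.01, 1.614, 0.005, 1.111, -0.053], TCP at [0.208, 0.589, 0.224] pointing down, gripper open.
Joint ranges: [-2.81, 2.81], [-0.39, 2.02], [-1.27, 1.25], [0.06, 2.57], [-1.19, 4.33], [0.19, 2], [-2.82, 2.82]. Speed limits (rad/s): [1.89, 1.89, 2.39, 2.39, 3.01, 3.01, 3.01].

### API

Orientations are given as a 3x3 rotation matrix whose columns are the frame's x, y, z axes.
In Python, from rig import robot gives the robot as it stands. Calls block until the motion is done:
- robot.move_ptp(position, orientation): joint-space move of the TCP to a pose.
- robot.move_linear(position, velocity=0.15, frame=None, threshold=None): straight line of the TCP; frame=None keeps the orientation; velocity is the mean speed in m/s. With threshold (N) it stops when the force on the tool has changed by that much, and returns True; else False.
- robot.goto_joints(angles): joint-space move.
- robot.gripper_to(opening): finger opening in m; the grip force is fixed at half the most; returns when the fingers have stopped.
- robot.pause(seconds).
- robot.ik(position, orientation): joint angles nearest the present ones, or None.
- robot.get_state(): the state.
- robot.grab_frame(name): name is "scene" or "side" or "wrist"; returns the picture (400x640x3 uint8, red, green, blue); there is no depth.
- robot.camera_info(name): a dict with "fx", "fy", "cx", "cy" (pixels), "rvec" (rotation vector, rad) and "tvec" (3), from world to camera coordinates, as OpenCV has them. Camera axes: x right, y down, z forward; pixel columns grow to the right and rows downward; lengths in m; the calibration is good to about 2 mm. The wrist camera is an equidistant fisheye: a pixel r from the principal point sees the ray r / f radians off the axis. A picture is of the moment at which its call begins: read the wrist's pose just before it. camera_info takes no time and is no camera call; for the wrist camera it gives the pose at the moment of the call.
A pose or a line that the arm cannot do raises robot.PlanningError and nothing moves.
- robot.sign_off(): hands the job in, once; it reports no verdict.
The state is a dict: "time": time; "qpos": joint angles; "joint_vel": joint speeds; "effort": joint torques, N m; "ee_pos": TCP position; "tool_rot": TCP orientation; "force": force on the tool from outside, world axes, zero at the start; "moment": the same for the moment, N m; "opening": finger opening in m.
Only numpy, scipy, OpenCV 4.12 (cv2) and the standard library are available. Lean on these libraries where they do the work, as an engineer would, in place of code of your own. Each camera call takes 0.05 s, during which the arm holds its last target.

## Working session

There is one attempt and no reset: what is moved stays moved. The work goes in short steps, each a Python script; the robot and the scene stay as the last script left them, time stands still between calls to the robot, and variables do not carry over. Pictures are saved under pics/ and viewed, and the job is handed in when it is done.

```bash
ls; mkdir -p pics; python3 - <<'E'
from rig import robot
import cv2
for n in ["scene","side","wrist"]:
    ci=robot.camera_info(n); print(n,ci)
    cv2.imwrite(f"pics/{n}0.png",robot.grab_frame(n)[:,:,::-1])
print(robot.get_state())
E
```

```text
pics
scene {'fx': 462.8298216218048, 'fy': 462.8298216218048, 'cx': 317.71173007174144, 'cy': 191.54000877826067, 'rvec': array([ 2.05643417,  1.65697763, -0.49430482]), 'tvec': array([-0.08190036, -0.35768671,  1.48256865])}
side {'fx': 508.9373446187893, 'fy': 508.9373446187893, 'cx': 323.16689570917174, 'cy': 197.09778531106127, 'rvec': array([ 2.04657658, -0.61108146,  0.36436469]), 'tvec': array([-0.40452479,  0.19041678,  1.44881202])}
wrist {'fx': 309.70691628693146, 'fy': 309.70691628693146, 'cx': 318.78511912267, 'cy': 199.05891845829194, 'rvec': array([-2.3902382 , -1.69252437, -0.213481  ]), 'tvec': array([-0.62611774, -0.02604473,  0.38978723])}
{'time': 0.15, 'qpos': array([-1.27355242,  0.41785706, -0.01030873,  1.61401918,  0.00470793,
        1.1106946 , -0.05296865]), 'joint_vel': array([ 0.00044731, -0.00225867,  0.00069752, -0.00126892, -0.00058788,
       -0.00062816,  0.0013396 ]), 'effort': array([ 3.40756953e-03, -8.51526618e+01,  6.39908127e-01, -4.26133633e+01,
       -4.88449610e-02,  1.68882689e-02,  8.20641321e-05]), 'ee_pos': array([0.20760613, 0.58922954, 0.22396337]), 'tool_rot': array([[-9.43188677e-01,  3.32257527e-01, -2.37181833e-04],
       [ 3.32257601e-01,  9.43188227e-01, -9.24783196e-04],
       [-8.35590653e-05, -9.51050505e-04, -9.99999544e-01]]), 'force': array([0.1117445 , 0.36608239, 1.18273866]), 'moment': array([-0.03377426, -0.00673412, -0.06583671]), 'opening': 0.09381116406974703}
```

View pics/scene0.png

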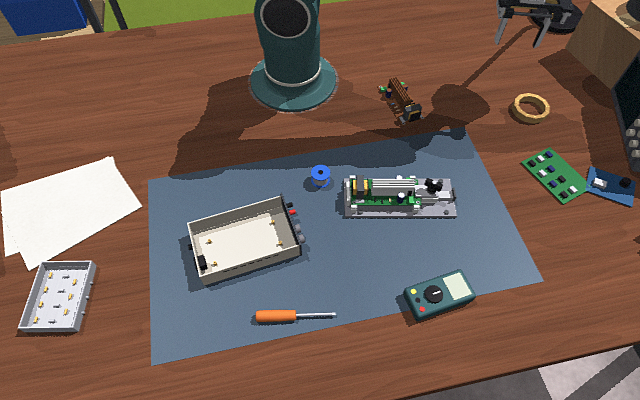

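View pics/side0.png

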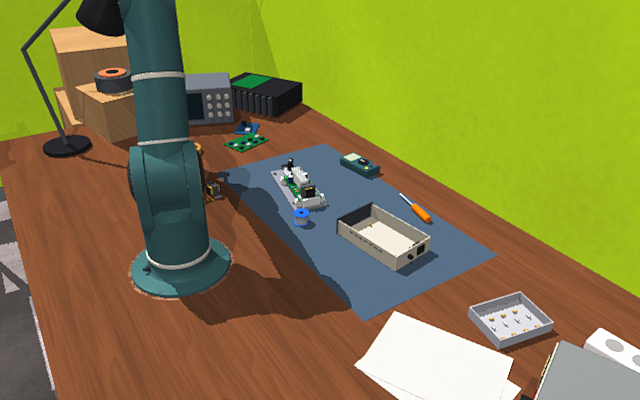

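View pics/wrist0.png

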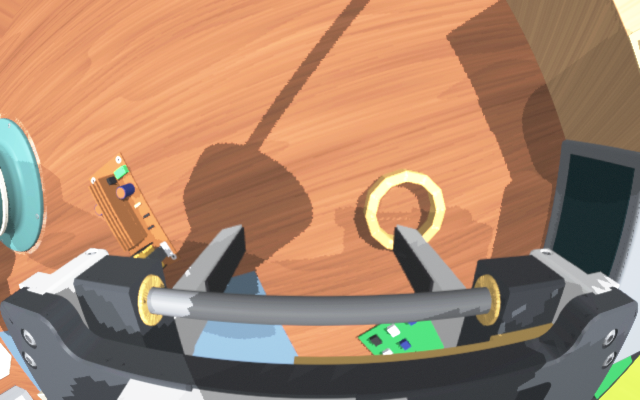

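The scene picture shows the following:
- **Green module in the grey holder:** at (385,192). The brown look-alike at (402,100) is not the one meant.
- **Beige case:** at (243,240), with the mains inlet near (198,258). The grey tray at (58,297) is a decoy.
- **Bystanders:** reel (320,175), screwdriver (295,316), meter (440,295).

Next I'll enlarge the crops.

```bash
cat > h.py <<'E'
import numpy as np, cv2
from rig import robot
def cam(n):
    ci=robot.camera_info(n); R=cv2.Rodrigues(np.array(ci['rvec']))[0]; return ci,R,np.array(ci['tvec'])
def ray(n,u,v,c=None):
    ci,R,t=c or cam(n)
    x=(u-ci['cx'])/ci['fx'];y=(v-ci['cy'])/ci['fy']
    if n=='wrist':
        r=np.hypot(x,y); s=np.sin(r)/r if r>1e-9 else 1; d=np.array([x*s,y*s,np.cos(r)])
    else: d=np.array([x,y,1.])
    return -R.T@t, R.T@d
def plane(n,u,v,z,c=None):
    o,d=ray(n,u,v,c); return o+d*(z-o[2])/d[2]
def proj(n,P,c=None):
    ci,R,t=c or cam(n); p=R@np.array(P)+t
    if n=='wrist':
        th=np.arctan2(np.hypot(p[0],p[1]),p[2]); s=th/np.hypot(p[0],p[1]); x,y=p[0]*s,p[1]*s
    else: x,y=p[:2]/p[2]
    return np.array([ci['cx']+ci['fx']*x, ci['cy']+ci['fy']*y])
E
python3 - <<'E'
import cv2
a=cv2.imread('pics/scene0.png')
cv2.imwrite('pics/c1.png',cv2.resize(a[165:230,330:470],None,fx=5.5,fy=5.5,interpolation=cv2.INTER_CUBIC))
cv2.imwrite('pics/c2.png',cv2.resize(a[185:295,175:320],None,fx=5.4,fy=5.4,interpolation=cv2.INTER_CUBIC))
b=cv2.imread('pics/side0.png')
cv2.imwrite('pics/c3.png',cv2.resize(b[150:280,260:440],None,fx=4.4,fy=4.4,interpolation=cv2.INTER_CUBIC))
E
```

```text
(no output)
```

View pics/c1.png

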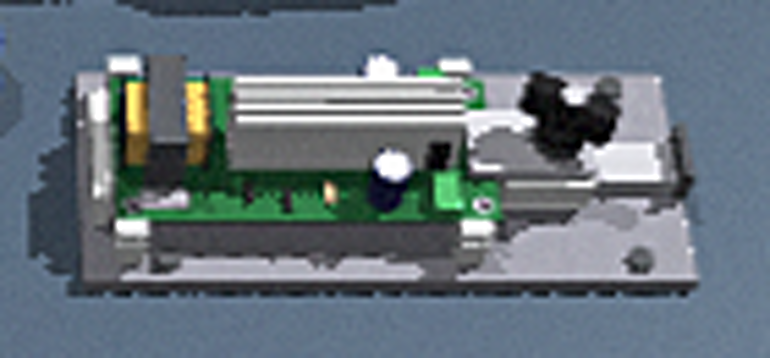

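View pics/c2.png

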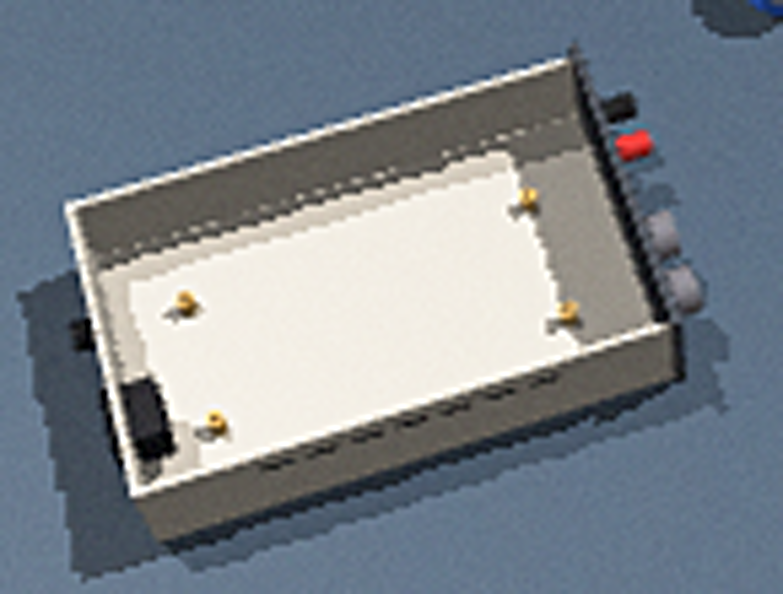

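View pics/c3.png

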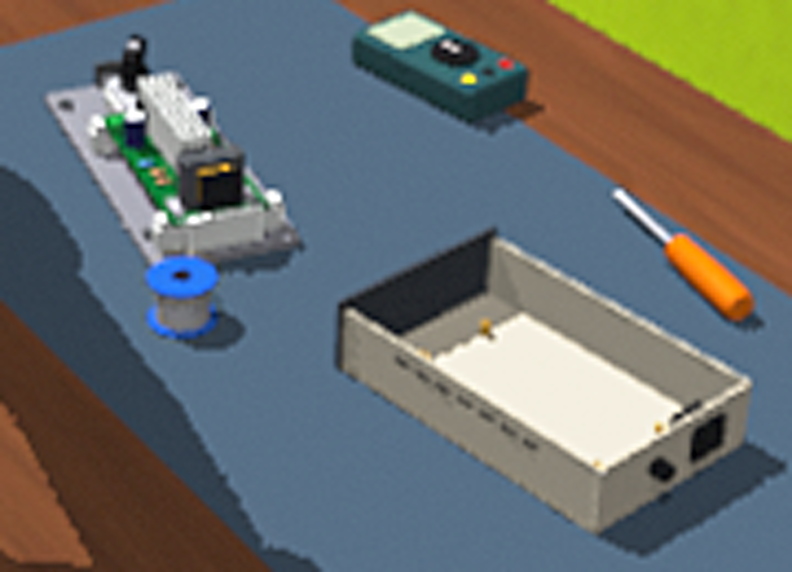

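c1 shows the green module, with the transformer at the left (170,110) and the black wing knob at (570,115). c2 shows the four brass standoffs at (529,198), (568,311), (186,301) and (216,421), with the black inlet at left (148,415). I'll turn these into positions.

```bash
python3 - <<'E'
from h import *
np.set_printoptions(precision=4,suppress=True)
def f2(x,y):return (x+.5)/5.4-.5+175,(y+.5)/5.4-.5+185
def f1(x,y):return (x+.5)/5.5-.5+330,(y+.5)/5.5-.5+165
c=cam('scene')
S=[plane('scene',*f2(*p),.015,c)[:2] for p in [(529,198),(568,311),(186,301),(216,421)]]
print(np.array(S)); o=(S[0]+S[1])/2;t=(S[2]+S[3])/2
print('case o',o,'t',t,np.linalg.norm(o-t),'mid',(o+t)/2,'yaw',np.arctan2(*(o-t)[::-1]),[np.linalg.norm(S[0]-S[1]),np.linalg.norm(S[2]-S[3])])
for nm,z,ps in [('base',.01,[(80,72),(660,76),(697,281),(82,285)]),('sinktop',.0725,[(233,78),(466,78),(468,118),(232,118)])]:
    P=np.array([plane('scene',*f1(*p),z,c)[:2] for p in ps]);print(nm,P,P.mean(0),
     [np.linalg.norm(P[i]-P[(i+1)%4]) for i in range(4)])
    d=P[1]+P[2]-P[0]-P[3];print(np.arctan2(d[1],d[0]))
print('ee', robot.ik([0.55,.15,.3],np.diag([1,-1,-1.])))
E
```

```text
[[ 0.5102 -0.1455]
 [ 0.5728 -0.1376]
 [ 0.5306 -0.3081]
 [ 0.5937 -0.3002]]
case o [ 0.5415 -0.1416] t [ 0.5621 -0.3042] 0.16390034602364933 mid [ 0.5518 -0.2229] yaw 1.6969807936041732 [np.float64(0.06311883421832193), np.float64(0.06353395309997362)]
base [[0.4137 0.0669]
 [0.4767 0.3469]
 [0.5913 0.3207]
 [0.5323 0.038 ]] [0.5035 0.1931] [np.float64(0.2869916828177963), np.float64(0.11756359752799961), np.float64(0.2887939533920407), np.float64(0.12206859567469874)]
1.3572910136501983
sinktop [[0.4741 0.1216]
 [0.497  0.2274]
 [0.5186 0.221 ]
 [0.4956 0.1149]] [0.4963 0.1712] [np.float64(0.10825496856208891), np.float64(0.022511375668472756), np.float64(0.10849886720062857), np.float64(0.02252233573928753)]
1.3578801603044406
ee [-0.8785  0.3058  0.6996  1.6791 -0.207   1.2323 -1.7034]
```

The case yaw is about 1.697 rad. The holder centre is about (0.5025, 0.1933) with yaw 1.3575. Next I'll plan the IK and look at the knob from above with the wrist camera.

```bash
cat >> h.py <<'E'
FX=np.array([.5025,.1933]); FY=1.3575; CM=np.array([.5518,-.2229]); CY=1.697
def T(a): return np.array([[-np.sin(a),np.cos(a),0],[np.cos(a),np.sin(a),0],[0,0,-1.]])
def fx(x,y=0,z=0):
    c,s=np.cos(FY),np.sin(FY); return np.array([FX[0]+c*x-s*y,FX[1]+s*x+c*y,z])
E
python3 - <<'E'
from h import *
np.set_printoptions(precision=3,suppress=True)
for k in (1,-1):
  a=FY-.55+k*np.pi/2
  for da in (0,.1,1.25): print(k,da,robot.ik(fx(80,0,0)*0+fx(.08,0,.2),T(a+da)),robot.ik(fx(.08,0,.074),T(a+da)))
  print('mod',robot.ik(fx(-.055,0,.064),T(FY+k*np.pi/2)))
  print('case',robot.ik([*CM,.149],T(CY+k*np.pi/2)))
E
```

```text
1 0 [-0.528  0.372 -0.008  1.739  0.004  1.03   1.841] [-0.483  0.532 -0.066  1.826  0.047  0.785  1.805]
1 0.1 [-0.515  0.373 -0.025  1.739  0.01   1.031  1.935] [-0.468  0.532 -0.085  1.826  0.061  0.786  1.894]
1 1.25 [-1.304  0.601  1.084  1.764 -0.583  1.14  -2.69 ] [-1.28   0.84   1.079  1.852 -0.879  1.02  -2.477]
mod [-0.284  0.44  -0.064  2.019  0.043  0.684  2.553]
case [-0.417  0.708  1.082  1.785 -0.703  1.093 -2.101]
-1 0 [-0.926  0.407  0.504  1.753 -0.224  1.039 -1.105] [-0.887  0.575  0.463  1.841 -0.343  0.806 -1.011]
-1 0.1 [-0.916  0.405  0.491  1.753 -0.217  1.038 -1.011] [-0.88   0.573  0.453  1.84  -0.335  0.804 -0.918]
-1 1.25 [-0.777  0.383  0.308  1.748 -0.133  1.031  0.066] [-0.748  0.546  0.277  1.836 -0.202  0.787  0.121]
mod [-0.744  0.485  0.498  2.034 -0.351  0.705 -0.236]
case [-0.384  0.668  1.016  1.784 -0.646  1.065  0.995]
```

```bash
python3 - <<'E'
from h import *
a=FY-.55-np.pi/2
robot.move_ptp(fx(.08,0,.19),T(a))
c=cam('wrist'); im=robot.grab_frame('wrist')[:,:,::-1].copy()
cv2.imwrite('pics/w1.png',im)
g=proj('wrist',fx(.08,0,.0765),c); print(g,robot.get_state()['time'])
u,v=map(int,g); 
np.save('c.npy',np.array([c[0]['fx'],c[0]['fy'],c[0]['cx'],c[0]['cy'],*c[0]['rvec'],*c[0]['tvec']]))
y0=max(0,v-75);x0=max(0,u-100);print(x0,y0)
cv2.imwrite('pics/w1c.png',cv2.resize(im[y0:y0+150,x0:x0+200],None,fx=4,fy=4,interpolation=cv2.INTER_CUBIC))
E
```

```text
[320.66108638 203.06462102] 1.8417
220 128
```

View pics/w1.png

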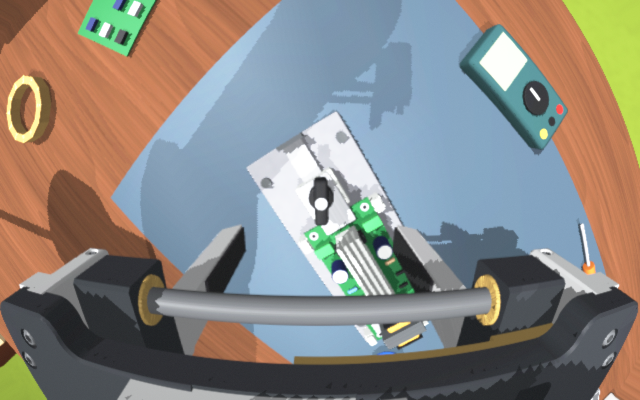

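View pics/w1c.png

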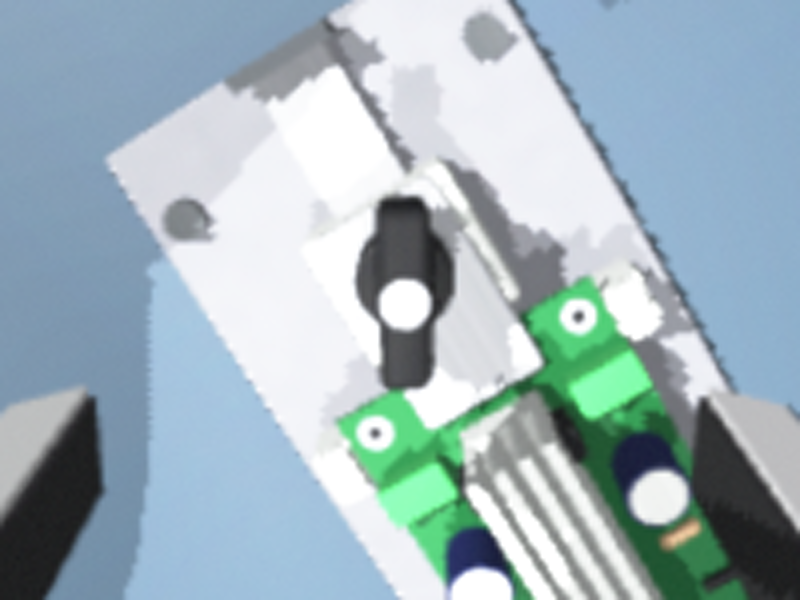

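The wrist view shows the knob bar running from crop (403,198) to (407,388), with its middle at about (405,292), close to the prediction of (403,300). I'll compute its axis and angle, then grip.

```bash
python3 - <<'E'
from h import *
d=np.load('c.npy'); ci=dict(fx=d[0],fy=d[1],cx=d[2],cy=d[3]); c=(ci,cv2.Rodrigues(d[4:7])[0],d[7:10])
f=lambda x,y:((x+.5)/4-.5+220,(y+.5)/4-.5+128)
p,q=[plane('wrist',*f(*k),.0765,c) for k in ((403,198),(407,388))]
print('cam',-c[1].T@c[2]);print(p,q,(p+q)/2,np.linalg.norm(p-q),'ang',np.arctan2(*(p-q)[1::-1]),'q',np.arctan2(*(p-q)[1::-1])-FY+.6,'pred',fx(.08))
# base corner left, right-top bolt check: board holes
for k in ((375,433),(578,317)): print('hole',plane('wrist',*f(*k),.0325,c))
print('pred',fx(.042,.032),fx(.042,-.032))
E
```

```text
cam [0.56888164 0.32586256 0.34993477]
[0.53581212 0.28912886 0.0765    ] [0.50558549 0.2559071  0.0765    ] [0.52069881 0.27251798 0.0765    ] 0.04491475274822732 ang 0.8325688889393431 q 0.07506888893934316 pred [0.51943461 0.27148708 0.        ]
hole [0.48005853 0.24119432 0.0325    ]
hole [0.54233556 0.22751223 0.0325    ]
pred [0.48011584 0.24112206 0.        ] [0.5426655  0.22757437 0.        ]
```

Everything agrees within about 1.5 mm, and q0 ≈ 0.075. Now I'll slacken the knob.

```bash
python3 - <<'E'
from h import *
np.set_printoptions(precision=4,suppress=True)
a=.8326-np.pi/2; P=np.array([.5198,.272,.074])
robot.move_ptp([P[0],P[1],.13],T(a)); robot.gripper_to(.05)
print(robot.move_linear(P,velocity=.06,threshold=12))
robot.gripper_to(0.0)
s=robot.get_state(); print(s['time'],s['ee_pos'],s['opening'],s['force'],s['moment'])
for d in (.32,.64,.96,1.25):
    robot.move_ptp(P,T(a+d)); s=robot.get_state(); print(d,s['time'],s['ee_pos'],s['opening'],s['force'],s['moment'])
c=cam('wrist');cv2.imwrite('pics/w2.png',robot.grab_frame('wrist')[:,:,::-1])
cv2.imwrite('pics/s2.png',cv2.resize(robot.grab_frame('scene')[140:240,310:470,::-1],None,fx=5,fy=5,interpolation=cv2.INTER_CUBIC))
E
```

```text
False
4.6583 [0.5202 0.2717 0.0742] 0.023699657574776007 [ 3.9203 -2.4031  0.6712] [-0.7029 -0.7757  0.011 ]
0.32 5.0333 [0.5197 0.2721 0.074 ] 0.024004707198393597 [-0.1032  0.4135  1.6488] [-0.0784  0.1131  0.0194]
0.64 5.4083 [0.5191 0.2723 0.0739] 0.023594594665421215 [-5.8653  1.5228  4.0839] [ 0.2165  1.543  -0.1001]
0.96 5.7833 [0.5184 0.2724 0.0738] 0.02391650939907229 [-10.8389   1.3567   7.6599] [ 0.2024  2.52   -0.1268]
1.25 6.1417 [0.518  0.2726 0.0738] 0.023679867708389528 [-12.0423   1.6213  10.5853] [ 0.3213  3.2064 -0.1131]
```

View pics/w2.png

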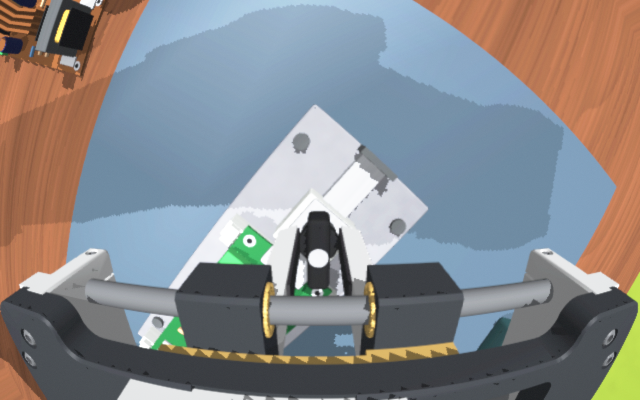

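The gripper stopped at 24 mm, so it is holding the hub. In the wrist view the bar (318,250) is still aligned with the jaws, so the knob turned with the gripper to q≈1.3. I'll slide the clamp back in the same grip.

```bash
python3 - <<'E'
from h import *
np.set_printoptions(precision=4,suppress=True)
P=np.array([.5198,.272,.074]); dr=fx(1)-fx(0)
b=robot.move_linear(P+dr*.0385,velocity=.04,threshold=30)
s=robot.get_state(); print(b,s['time'],s['ee_pos'],(s['ee_pos']-P)@dr,s['force'],s['moment'])
robot.gripper_to(.05); p=robot.get_state()['ee_pos']
robot.move_linear([p[0],p[1],.2],velocity=.15)
c=cam('wrist');im=robot.grab_frame('wrist')[:,:,::-1]
print(robot.get_state()['time'], proj('wrist',fx(.08,0,.0765),c),proj('wrist',fx(.12,0,.0765),c))
cv2.imwrite('pics/w3.png',cv2.resize(im[100:300,180:460],None,fx=2.8,fy=2.8))
d=c;np.save('c.npy',np.array([c[0]['fx'],c[0]['fy'],c[0]['cx'],c[0]['cy'],*c[0]['rvec'],*c[0]['tvec']]))
E
```

```text
False 7.3583 [0.5261 0.3108 0.0738] 0.03924025136169478 [-12.055    2.9697   9.5917] [ 0.6927  2.9325 -0.138 ]
9.0083 [291.1996 228.3801] [318.5276 198.4951]
```

View pics/w3.png

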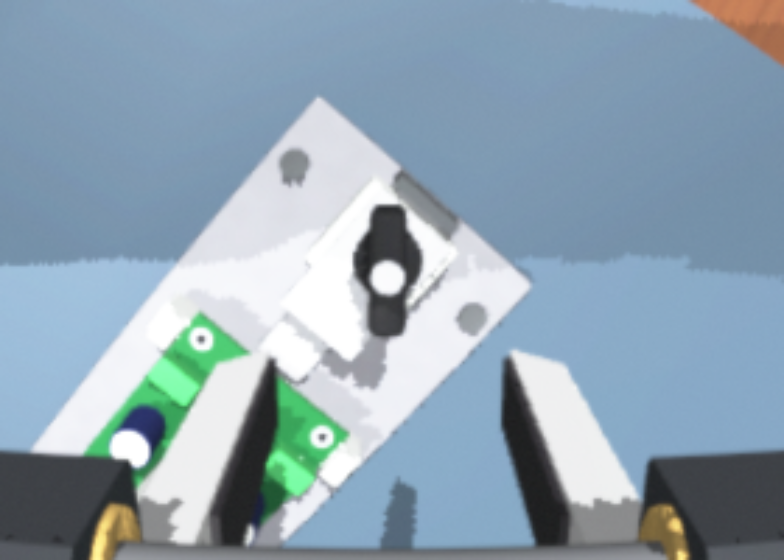

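The clamp now sits at its end stop (saddle at (385,260), end block at (425,200)) and both board-end holes are clear of the lip. I'll measure q and the clamp travel, then grip the sink.

```bash
python3 - <<'E'
from h import *
np.set_printoptions(precision=4,suppress=True)
d=np.load('c.npy'); ci=dict(fx=d[0],fy=d[1],cx=d[2],cy=d[3]); c=(ci,cv2.Rodrigues(d[4:7])[0],d[7:10])
f=lambda x,y:((x+.5)/2.8-.5+180,(y+.5)/2.8-.5+100)
p,q=[plane('wrist',*f(*k),.0765,c) for k in ((387,206),(388,335))]
m=(p+q)/2; print('travel',(m-fx(.08,0,.0765))@(fx(1)-fx(0)),'q',np.arctan2(*(p-q)[1::-1])-FY+.6)
for k in ((201,339),(322,437)): print('hole',plane('wrist',*f(*k),.0325,c))
print('pred',fx(.042,.032),fx(.042,-.032))
B=fx(-.055)
robot.move_ptp([B[0],B[1],.14],T(FY-np.pi/2))
c=cam('wrist');im=robot.grab_frame('wrist')[:,:,::-1].copy()
print(robot.get_state()['time'],robot.get_state()['force'])
for x in (-.076,-.055,.03):
  for y in (.012,-.012):
    cv2.circle(im,tuple(int(round(k)) for k in proj('wrist',fx(x,y,.0725),c)),2,(0,0,255),-1)
cv2.imwrite('pics/w4.png',im)
E
```

```text
travel 0.04101271914877418 q 1.3323145102423313
hole [0.4801 0.2411 0.0325]
hole [0.5428 0.2276 0.0325]
pred [0.4801 0.2411 0.    ] [0.5427 0.2276 0.    ]
9.825 [ 0.1045 -0.15   -0.302 ]
```

View pics/w4.png

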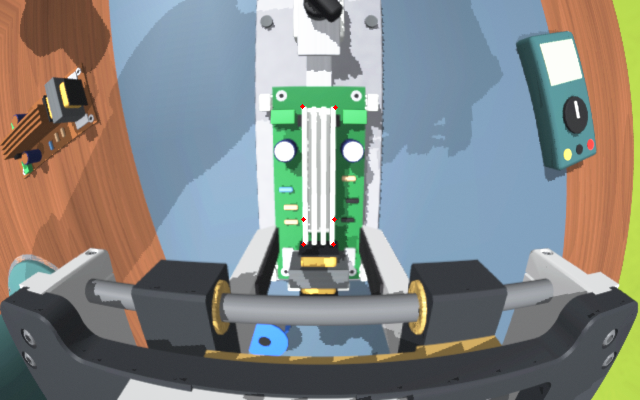

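The predicted sink corners (303,107), (335,107), (303,244) and (332,244) lie on the heat sink. I'll descend, grip and lift.

```bash
python3 - <<'E'
from h import *
np.set_printoptions(precision=4,suppress=True)
B=fx(-.055)
print(robot.move_linear([B[0],B[1],.064],velocity=.06,threshold=10))
robot.gripper_to(0.0)
s=robot.get_state(); print(s['time'],s['ee_pos'],s['opening'],s['force'],s['moment'])
robot.move_linear([B[0],B[1],.08],velocity=.03)
s=robot.get_state(); print(s['time'],s['ee_pos'],s['opening'],s['force'],s['moment'])
robot.move_linear([B[0],B[1],.15],velocity=.07)
robot.pause(.3)
s=robot.get_state(); print(s['time'],s['ee_pos'],s['opening'],s['force'],s['moment'])
cv2.imwrite('pics/w5.png',robot.grab_frame('wrist')[:,:,::-1])
cv2.imwrite('pics/d5.png',cv2.resize(robot.grab_frame('side')[130:250,230:390,::-1],None,fx=5,fy=5,interpolation=cv2.INTER_CUBIC))
E
```

```text
False
11.7667 [0.4909 0.1396 0.0641] 0.023591816252499273 [-0.5968  0.5529  2.1364] [-0.0408  0.2702  0.0479]
12.45 [0.4908 0.1396 0.08  ] 0.02388460324870203 [-0.0745  1.3906 -4.1158] [-0.0831  0.1111  0.0199]
13.9 [0.4908 0.1395 0.1498] 0.023700583181449415 [ 0.5174  0.1736 -5.2583] [-0.0518  0.0989 -0.0008]
```

View pics/w5.png

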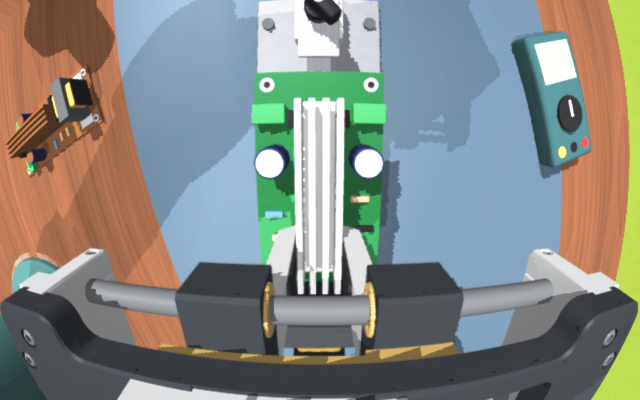

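View pics/d5.png

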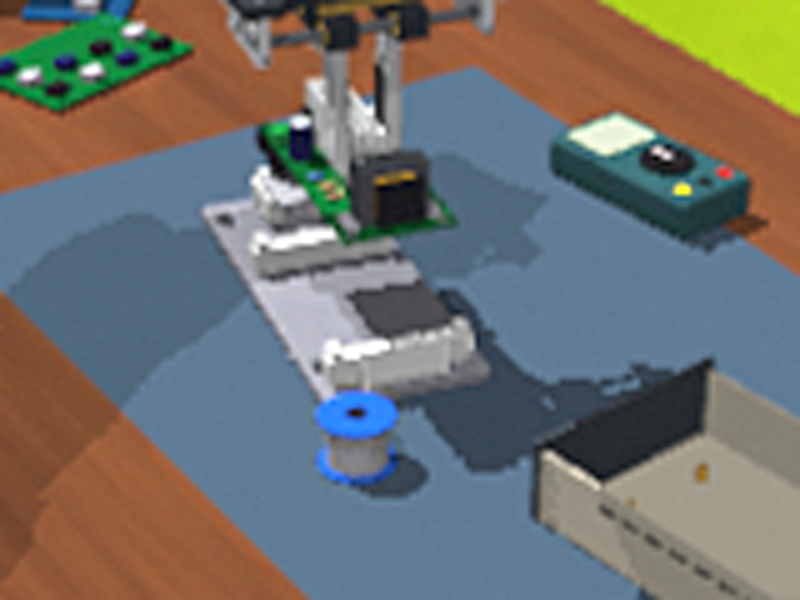

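The module is out of the holder and looks level, with the transformer toward the case. The weight reads about 5.3 N. I'll check tilt from the end holes, (267,85) and (371,85), then carry it over.

```bash
python3 - <<'E'
from h import *
np.set_printoptions(precision=4,suppress=True)
c=cam('wrist')
h=[plane('wrist',*k,.1183,c) for k in ((267,85),(371,85))]
print(h,np.linalg.norm(h[0]-h[1]),fx(.042,.032),fx(.042,-.032))
G=np.array([*(CM-.015*np.array([np.cos(CY),np.sin(CY)])),.149])
robot.move_linear(G,velocity=.09,frame=T(CY-np.pi/2))
robot.pause(.5)
s=robot.get_state(); print(s['time'],s['ee_pos'],G,s['opening'],s['force'],s['moment'],s['tool_rot'])
c=cam('wrist');np.save('c.npy',np.array([c[0]['fx'],c[0]['fy'],c[0]['cx'],c[0]['cy'],*c[0]['rvec'],*c[0]['tvec']]))
cv2.imwrite('pics/w6.png',robot.grab_frame('wrist')[:,:,::-1])
im=robot.grab_frame('scene')[:,:,::-1]; cv2.imwrite('pics/s6full.png',im)
cv2.imwrite('pics/s6.png',cv2.resize(im[160:330,160:345],None,fx=3.5,fy=3.5,interpolation=cv2.INTER_CUBIC))
im=robot.grab_frame('side')[:,:,::-1]; cv2.imwrite('pics/d6full.png',im)
cv2.imwrite('pics/d6.png',cv2.resize(im[140:280,260:450],None,fx=4.2,fy=4.2,interpolation=cv2.INTER_CUBIC))
E
```

```text
[array([0.4804, 0.2406, 0.1183]), array([0.5429, 0.2271, 0.1183])] 0.06391615157395358 [0.4801 0.2411 0.    ] [0.5427 0.2276 0.    ]
18.9 [ 0.5537 -0.2378  0.149 ] [ 0.5537 -0.2378  0.149 ] 0.023740057128505333 [-1.3843  0.4765 -5.0138] [-0.0976  0.0651  0.0249] [[-0.1258  0.9921  0.    ]
 [ 0.9921  0.1258 -0.    ]
 [-0.      0.     -1.    ]]
```

View pics/w6.png

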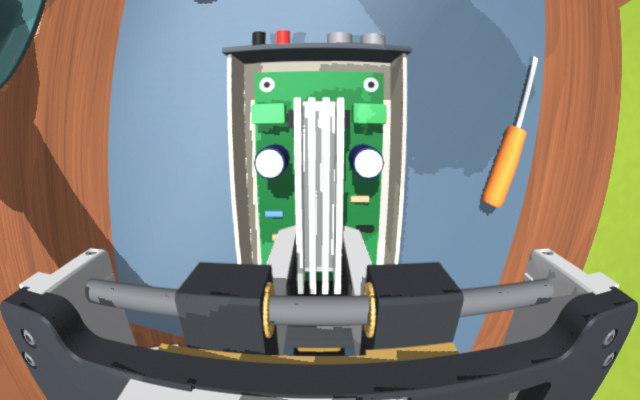

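View pics/s6.png

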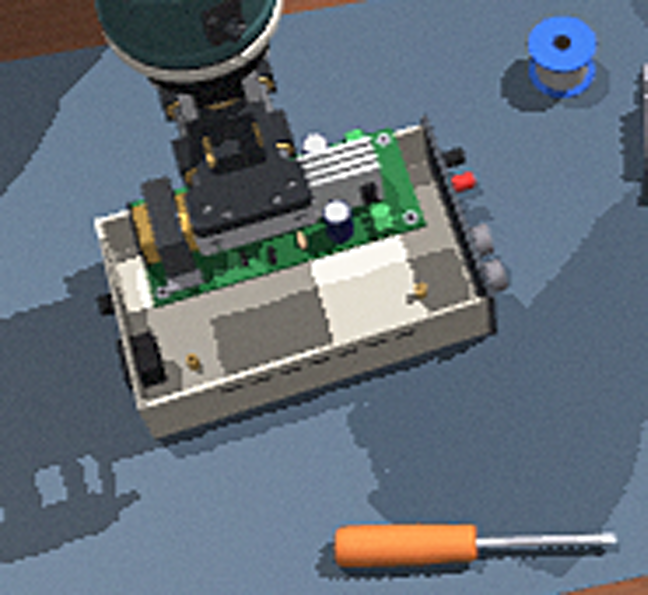

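View pics/d6.png

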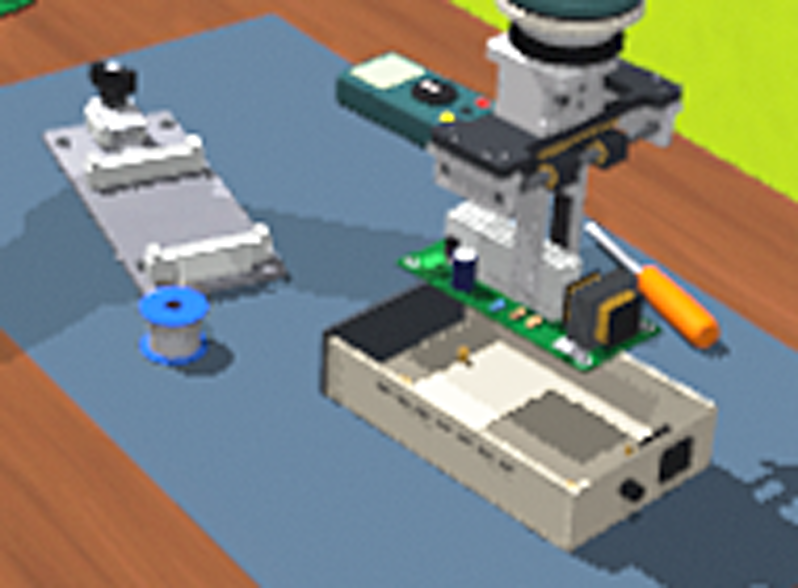

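The module hangs level over the case, with the transformer at the inlet end. I'll check three things: the board holes in the scene view, the standoffs independently in the side view, and the bystanders before and after.

```bash
python3 - <<'E'
from h import *
np.set_printoptions(precision=4,suppress=True)
f=lambda x,y,s,ox,oy:((x+.5)/s-.5+ox,(y+.5)/s-.5+oy)
R=np.array([[np.cos(CY),-np.sin(CY)],[np.sin(CY),np.cos(CY)]])
print('side standoffs',*[(plane('side',*f(*k,4.4,260,150),.015)[:2]-CM)@R for k in ((487,327),(427,353),(659,427),(598,463))])
print('scene holes',*[(plane('scene',*f(*k,3.5,160,160),.1175)[:2]-CM)@R for k in ((383,140),(411,217),(164,291))])
d=np.load('c.npy'); c=(dict(fx=d[0],fy=d[1],cx=d[2],cy=d[3]),cv2.Rodrigues(d[4:7])[0],d[7:10])
print('wrist holes',*[(plane('wrist',*k,.1175,c)[:2]-CM)@R for k in ((267,85),(371,85))])
for a,b,bx in(('scene0','s6full',{'meter':(380,260,490,330),'driver':(240,300,345,330),'reel':(300,160,335,190)}),):
    A=cv2.imread(f'pics/{a}.png');Bq=cv2.imread(f'pics/{b}.png')
    for n,(x0,y0,x1,y1) in bx.items():
        D=np.abs(A[y0:y1,x0:x1].astype(int)-Bq[y0:y1,x0:x1]).max(2);
        lo,hi=dict(meter=((80,60,30),(100,255,255)),driver=((5,150,100),(18,255,255)),reel=((105,180,100),(125,255,255)))[n]
        o=[]
        for I in(A,Bq):
            m=cv2.moments(cv2.inRange(cv2.cvtColor(I[y0:y1,x0:x1],cv2.COLOR_BGR2HSV),lo,hi),True);o.append((round(m['m10']/m['m00']+x0,1),round(m['m01']/m['m00']+y0,1),m['m00']))
        print(n,o)
s=robot.get_state();print(s['time'],s['joint_vel'],s['force'])
E
```

```text
side standoffs [ 0.0733 -0.0249] [0.0774 0.0312] [-0.0855 -0.0284] [-0.0858  0.0329]
scene holes [0.0818 0.0316] [ 0.0823 -0.0319] [-0.0812 -0.0315]
wrist holes [0.0814 0.0311] [ 0.0814 -0.0328]
meter [(434.5, 297.0, 1395.0), (434.5, 297.2, 1405.0)]
driver [(276.6, 315.3, 446.0), (276.1, 315.3, 449.0)]
reel [(320.0, 174.0, 251.0), (320.1, 174.5, 184.0)]
19.05 [-0.001   0.0007 -0.0006 -0.0008  0.0006  0.0004  0.0017] [ 0.8782 -0.4019 -5.2987]
```

```bash
python3 - <<'E'
from rig import robot
robot.sign_off(); print(robot.get_state()['time'])
E
```

```text
the job is handed in; nothing more can be done
the job is handed in; nothing more can be done
```

I slackened the knob, slid the clamp right back, and lifted the module level by its heat sink. It is now held over the case, and I handed the job in at about 19 s of the 53 s allowed. The hand-in returned no verdict.

- **Clamp:** the knob measured about 1.33 rad. The clamp travel measured about 41 mm, which means it is at its 40 mm stop. Both come from the wrist view before the lift.
- **Module position:** the underside is about 100 mm above the standoffs, with the transformer at the mains-inlet end. Three corner holes in the scene view and two in the wrist view lie within about 1.5 mm of their targets.
- **Level and grip:** the hole positions and spacing agree with a level board. The carried weight reads about 5.3 N and joint speeds are near zero. I aimed the grip at the balance point, and the holes confirm it to a millimetre or two.
- **Bystanders:** the multimeter, solder reel and screwdriver shifted by half a pixel or less in the scene view.

**Checks that disagreed:**
- My rough side-view readings of the standoffs were 3–11 mm off the scene-view ones. I trusted the scene view because its spacings (164 and 63 mm) match the given 164 and 64 mm.
- The gripper closed to 24 mm on the knob rather than the bar's 13 mm, so it held the hub. The knob still turned with it.

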